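# Close a pantry canister with its nested lids, then lift off only the outer lid

## Task

Take the wooden tamper out of the small canister and stand it, broad foot down, in the grey utensil cup. Then carry the two nested lids together by the knob, lower them onto the canister until the inner lid is fully home, and let go. Finally take the outer lid alone and lift it straight off, leaving the inner lid seated and undisturbed, and finish while still holding the outer lid level above the canister, clear of the knob, so that I can slip a freshness sachet in between; do not drop anything or shift the other things on the counter.

Things in the scene. Friction and masses are not known exactly. Their poses are not given: they have to be found in the camera images.
- canister: small white stoneware canister, a plain open straight tube with a floor: outer diameter 56, height 95, mouth (inner) diameter 46, floor 5 thick; loose, 0.7 kg nominal. Origin: centre of its underside; z up through the mouth. At the start the tamper stands in it
- cup: grey stoneware utensil cup, straight-sided: outer diameter 74, height 100, inner diameter 64, floor 6 thick; empty, loose, 0.6 kg. Origin: centre of its underside, z up
- tamper: brown wooden tamper 190 long, standing upright in the canister: foot 34 in diameter for the lowest 40, tapering by 60 to a straight round handle 20 in diameter up to the top at 190; about 0.14 kg. Origin: centre of the foot's underside; z along the handle to its top. It stands by itself on its flat foot
- inner_lid: inner lid, pale wood, 0.12 kg: plug diameter 41, 12 deep, foot chamfered to 34; flange diameter 52, from 12 to 18 above the origin; round upright knob, diameter 22, from 18 to 62. Origin: centre of the plug's underside, z up. Starts on the counter under the outer lid, only the knob showing. Home on the canister the flange rests on the rim, origin 83 above the canister's; 2.5 play all round
- outer_lid: outer lid, pale wood, 0.08 kg: ring, outer diameter 62, 20 tall, hole diameter 30 through which the inner lid's knob stands up 29 above its top; underside recessed 5 deep, diameter 56, over the flange. Origin: centre of its lower edge, z up. Lies loose on the flange, origin 13 above the inner lid's; lifting by the knob carries both lids, lifting by the ring's rim takes the outer lid alone
- jar_left: bystander: small glass spice jar with wooden cap, diameter 42, 64 tall. Origin: centre of the underside
- jar_right: bystander: another such spice jar, diameter 42, 64 tall. Origin: centre of the underside
- bowl: bystander: grey bowl, diameter 130, 55 tall. Origin: centre of the underside
- tumbler: bystander: greenish drinking glass, diameter 68, 105 tall. Origin: centre of the underside
- mill: bystander: dark wooden pepper mill, diameter 54, 150 tall. Origin: centre of the underside
- spoon: bystander: wooden spoon 200 long lying flat. Origin: its underside, x along its length
Mind the look-alikes: they are no part of the job. Of the things like the outer_lid, leave any that is turquoise; of the rest the larger one is meant.

How it is judged (in metres and radians):
On the way, in this order (a step that is already met when the one before it is completed fails the run):
1. the tamper stands foot down in the utensil cup, let go (z of tamper in the frame of cup between 0 and 0.016 m and horizontal distance between tamper and cup below 0.03 m and angle between tamper's own z axis and vertical below 0.3 rad and contact force between each of the arm, the fingers and tamper below 0.1 N and angle between cup's own z axis and vertical below 0.1 rad and linear speed of tamper below 0.05 m/s), for 0.2 s.
2. both lids, still nested, sit fully home on the canister, let go (horizontal distance between inner_lid and canister below 0.005 m and z of inner_lid in the frame of canister between 0.079 and 0.087 m and angle between each of inner_lid, canister's own z axis and vertical below 0.08 rad and z of outer_lid in the frame of inner_lid between 0.009 and 0.017 m and horizontal distance between outer_lid and inner_lid below 0.008 m and contact force between the fingers and inner_lid below 0.1 N and contact force between the fingers and outer_lid below 0.1 N), for 0.2 s.
At the end, for the whole second after the job is handed in: Outer lid gripped (over 1 N), still, under 0.25 rad tilt, within 60 mm of the canister axis, underside over 65 mm above the inner lid's, touching nothing else. Inner lid home (within 5 mm, 0.08 rad), untouched. Tamper foot down on the cup floor (10 mm, 0.3 rad), let go (all of step 1 and horizontal distance between inner_lid and canister below 0.005 m and z of inner_lid in the frame of canister between 0.079 and 0.087 m and angle between each of inner_lid, canister's own z axis and vertical below 0.08 rad and linear speed of inner_lid below 0.02 m/s and contact force between each of the fingers, the arm and inner_lid below 0.1 N and z of outer_lid in the frame of inner_lid above 0.065 m and horizontal distance between outer_lid and canister below 0.06 m and angle between outer_lid's own z axis and vertical below 0.25 rad and contact force between the fingers and outer_lid above 1 N and contact force between outer_lid and inner_lid below 0.05 N and contact force between outer_lid and canister below 0.05 N and contact force between outer_lid and tamper below 0.05 N and linear speed of outer_lid below 0.03 m/s); the arm keeps its last pose, push and grip.
It fails at once if the outer lid parts from the inner lid while the inner lid is not seated on the canister, or the inner lid is disturbed as the outer is lifted ((z of outer_lid in the frame of inner_lid above 0.027 m or horizontal distance between outer_lid and inner_lid above 0.02 m) and not (horizontal distance between inner_lid and canister below 0.005 m and z of inner_lid in the frame of canister between 0.079 and 0.087 m and angle between each of inner_lid, canister's own z axis and vertical below 0.08 rad)).
It fails at once if a lid or the tamper is dropped ((contact force between the fingers and inner_lid below 0.05 N and linear speed of inner_lid above 0.5 m/s) or (contact force between the fingers and tamper below 0.05 N and linear speed of tamper above 0.8 m/s)).
It fails at once if the canister or the cup is pushed over or shifted by more than 50 mm (distance of any of canister, cup from where it was at the start of the episode above 0.05 m or angle between any of canister, cup's own z axis and vertical above 0.3 rad).
It fails at once if a bystander is shifted by more than 40 mm (distance of any of jar_left, jar_right, bowl, tumbler, mill, spoon from where it was at the start of the episode above 0.04 m).
It also fails if it takes over 72 s, if anything falls off the work surface, if the arm or the gripper's body presses on something with over 40 N, if the wrist force passes 120 N, or if a joint passes its speed limit or range.

## Robot

A 6-joint arm with a two-finger parallel gripper is mounted at the origin on the work surface. World frame = base frame: x ahead of the robot, y to its left, z up, the work surface at z = 0. Lengths are in m, angles in degrees, forces in N, time in s.
With the tool pointing down it reaches from about 0.4 to 0.825 m from the base axis. Payload 7 kg.
Tool frame: the origin (TCP) lies at the very end of the fingers, on their centre line; the grasp point (between the pads) lies 19 mm behind it; z points along the fingers, y is the line along which they close (so a half turn about z gives the same grasp; the last joint's range is limited). The gripper opens to 88 mm and grips with 3 to 60 N. Pads are 19 mm wide; open, the fingers measure 130 mm over their backs; the gripper's body (78 mm by 193 mm) begins 47 mm behind the grasp point.
Start: joints at [-54.826, 20.546, 0.682, 0, -70.136, -16.507], TCP at [0.216, -0.639, 0.227] pointing down, gripper open.
Joint ranges: [-176.03, 176.03], [-82.01, 121.73], [-58.28, 71.71], [-173.87, 95.51], [-174.79, -0.11], [-173.66, 173.66]. Speed limits (degrees/s): [136.94, 136.94, 172.46, 180, 180, 180].

## Interface

Orientations are given as [roll, pitch, yaw] about the fixed x, y, z axes, in that order (R = Rz(yaw) Ry(pitch) Rx(roll)).
In Python, from plant import r gives the robot as it stands. The module is installed in compiled form; this text tells all that it offers.
- The arm moves only by the tool jog_arm, never from a script. Its arguments are lists of equal length, an entry for each row: "travel": the shift along the tool's x, y, z each as a share of 50 cm, from -1 to 1, a list of three; "dr": the turn, a rotation vector about the tool's x, y, z each as a share of 360 degrees, from -1 to 1, a list of three; "claw": the opening, from 0 (shut) to 1 (fully open). A call has exactly 10 rows; each row is the pose to reach, as a shift and turn from the pose commanded when the call began, along the tool's axes at that moment, turning the shorter way round; what a row does not reach only later rows make up. A row lasts 1/8 s, in which the tool goes at most 62.5 mm and 10.7 degrees, less where a joint would pass 70% of its speed; a pose out of reach is approached as far as the arm can. A call with a number of a shift or a turn outside -1 to 1 is refused whole. A call with a gripper value outside its range is refused whole. The fingers move at their own pace and stop on an object; "newtons" is the grip in N (left out, the last holds). Time passes only in rows, so rows that repeat a pose let the fingers close, or fill a call up. It gives the time, the measured TCP pose, the force, the opening and the grip force at its end, in the units of the state.
- r.get_state(): the state, without advancing time (a new reading comes with each control period).
- r.capture(name): name is "scene" or "top"; returns a dict with "pixels" (480x640x3 uint8, red, green, blue), "range_z" (480x640 float32, m along the optical axis (not along the pixel's ray), 0 where there is no reading), "fx", "fy", "cx", "cy" (pixels), "position" and "attitude" of the camera in the world. Camera axes: x right, y up, looking along -z (the intrinsics and any distortion apply to the point x, -y, -z); pixel columns grow to the right and rows downward; lengths in m; the calibration is good to about 2 mm. A picture is of the moment at which its call begins.
- r.close_job(): hands the job in; it is judged then, once.
Trained networks look in the newest picture that a camera, given by its name, has taken for a name from the list of things; names that differ only in an ending like _2 or _b are one class to them, and where a whole thing is asked for, a point or a joint stands for the part that bears it (a point fixed in the world has none). Each returns a list of dicts, best first, with "conf" (0 to 1); they miss things now and then, are a little off and sometimes report something else, mostly with a low value. They report only what shows in the picture. A call takes as long as a camera call. They do not tell look-alikes from the thing itself.
- r.boxes_of(name, camera): "extent" ([left, top, right, bottom] in pixels, round what is visible of it).
- r.regions_of(name, camera): "pixels" (480x640 bool, what is visible of it) and "extent" ([left, top, right, bottom] in pixels, round what is visible of it).
- r.tip_of(name, camera): "at" ([column, row] in pixels: a listed point, or the origin of a listed thing).
The state is a dict: "time_s": time; "joints": joint angles; "qd": joint speeds; "joint_torque": joint torques, N m; "tcp_pos": TCP position; "eef_rot": TCP orientation; "contact_force": force on the tool from outside, world axes, zero at the start; "moment": the same for the moment, N m; "gripper_width": finger opening in m; "gripper_force": force on a finger pad.
Only numpy, scipy, OpenCV 4.12 (cv2) and the standard library are available. Lean on these libraries where they do the work, as an engineer would, in place of code of your own. Each camera call takes 0.05 s, during which the arm holds its last target. There are 200 camera calls.

## Working session

There is one attempt and no reset: what is moved stays moved. The work goes in short steps, Python scripts to look and compute and a tool call to move; the robot and the scene stay as the last step left them, time stands still between calls to the robot, and variables do not carry over. Pictures are saved under pics/ and viewed, at most 10 in all, crops included, and the job is handed in when it is done.

Besides the shell and the picture viewer there is one more tool, called after ">>>" as name(argument=value, ...), one argument or row to a line, values as JSON. jog_arm: Moves the arm, as the interface text tells. Its arguments: {"type":"object","properties":{"travel":{"type":"array"},"dr":{"type":"array"},"claw":{"type":"array"},"newtons":{"type":"number"}},"required":["travel","dr","claw"]}

```bash
mkdir -p pics; cat > h.py <<'E'
import numpy as np, cv2
from scipy.spatial.transform import Rotation as R
from plant import r
def rot(a):
    a=np.array(a,float)
    if a.shape==(3,3): return a
    if a.shape==(4,): return R.from_quat(a).as_matrix()
    return R.from_euler('xyz',a,degrees=True).as_matrix()
def cloud(c):
    z=c['range_z']; v,u=np.mgrid[0:480,0:640]
    P=np.stack([(u-c['cx'])/c['fx']*z,-(v-c['cy'])/c['fy']*z,-z],-1)
    W=P@rot(c['attitude']).T+np.array(c['position']); W[z<=0]=np.nan
    return W
def save(c,n,s=None,k=1):
    im=c['pixels'][:,:,::-1]
    if s: im=im[s[1]:s[3],s[0]:s[2]]
    cv2.imwrite('pics/'+n,cv2.resize(im,None,fx=k,fy=k,interpolation=cv2.INTER_CUBIC))
NAMES=['canister','cup','tamper','inner_lid','outer_lid','jar_left','bowl','tumbler','mill','spoon']
E
python3 - <<'E'
from h import *
for cam in ['scene','top']:
    c=r.capture(cam); save(c,cam+'1.png'); W=cloud(c)
    print(cam,{k:c[k] for k in c if k not in('pixels','range_z')})
    for n in NAMES:
        for d in r.regions_of(n,cam)[:4]:
            if d['conf']<0.25: continue
            p=W[d['pixels']]; p=p[~np.isnan(p[:,0])]
            if len(p)==0: continue
            zt=np.percentile(p[:,2],97); t=p[p[:,2]>zt-0.006]
            print(n,round(d['conf'],2),np.round(d['extent']),'ztop',zt.round(3),'topmid',((np.percentile(t,2,0)+np.percentile(t,98,0))/2).round(3),'ext',(np.percentile(t,98,0)-np.percentile(t,2,0)).round(3))
print(r.get_state())
E
```

```text
scene {'fx': 549.4293480451729, 'fy': 549.4293480451729, 'cx': 313.3034512467791, 'cy': 240.65911009382654, 'position': array([1.11247969, 0.58844321, 0.8670957 ]), 'attitude': array([ 43.08265305,   1.12130793, 131.23778068])}
canister 0.8 [194. 136. 225. 185.] ztop 0.096 topmid [ 0.512 -0.287  0.095] ext [0.053 0.055 0.008]
cup 0.7 [304. 182. 336. 236.] ztop 0.101 topmid [0.47  0.024 0.099] ext [0.071 0.071 0.008]
tamper 0.81 [199. 107. 214. 152.] ztop 0.191 topmid [ 0.508 -0.283  0.19 ] ext [0.019 0.013 0.01 ]
inner_lid 0.56 [397. 290. 410. 306.] ztop 0.065 topmid [0.545 0.293 0.063] ext [0.019 0.02  0.006]
outer_lid 0.78 [444. 322. 468. 343.] ztop 0.016 topmid [0.522 0.397 0.014] ext [0.036 0.036 0.006]
outer_lid 0.69 [388. 291. 419. 320.] ztop 0.036 topmid [0.546 0.292 0.034] ext [0.057 0.057 0.006]
outer_lid 0.62 [378. 248. 409. 277.] ztop 0.023 topmid [0.459 0.21  0.021] ext [0.058 0.055 0.006]
jar_left 0.57 [332. 238. 347. 273.] ztop 0.067 topmid [0.535 0.131 0.065] ext [0.037 0.036 0.007]
bowl 0.82 [ 94. 194. 158. 244.] ztop 0.057 topmid [ 0.753 -0.288  0.055] ext [0.123 0.1
[... 1480 characters left out ...]
046 0.186 0.008]
{'time_s': 1.1, 'joints': array([-5.48258001e+01,  2.05474093e+01,  6.83066865e-01, -1.91282126e-03,
       -7.01370003e+01, -1.65070090e+01]), 'qd': array([0.09990005, 0.06174811, 0.00373792, 0.08903951, 0.03300863,
       0.02553074]), 'joint_torque': array([ 3.19024457e-05, -5.82397771e+01,  2.93301022e+01,  7.00239390e+00,
        1.24615029e-02, -1.25866259e-05]), 'tcp_pos': array([ 0.21603479, -0.63947013,  0.2265518 ]), 'eef_rot': array([ 1.79998201e+02,  1.34334270e-03, -1.61333459e+02]), 'contact_force': array([-0.22687731, -0.0372073 , -0.25128363]), 'moment': array([-0.01942219,  0.00659381,  0.01553006]), 'gripper_force': 0.0, 'gripper_width': 0.0877707041615448}
```

```bash
python3 - <<'E'
import cv2
im=cv2.imread('pics/scene1.png')
cv2.imwrite('pics/crop1.png',cv2.resize(im[235:355,320:480],None,fx=5,fy=5,interpolation=cv2.INTER_CUBIC))
E
```

```text
(no output)
```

View pics/scene1.png

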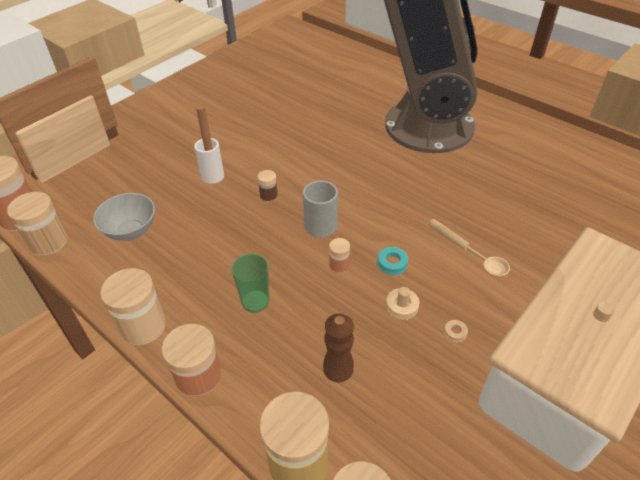

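View pics/crop1.png

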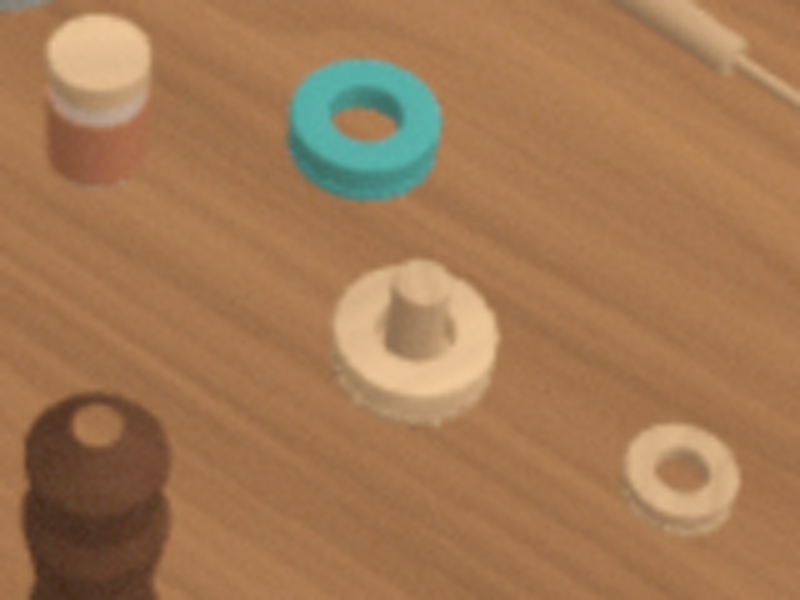

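View pics/top1.png

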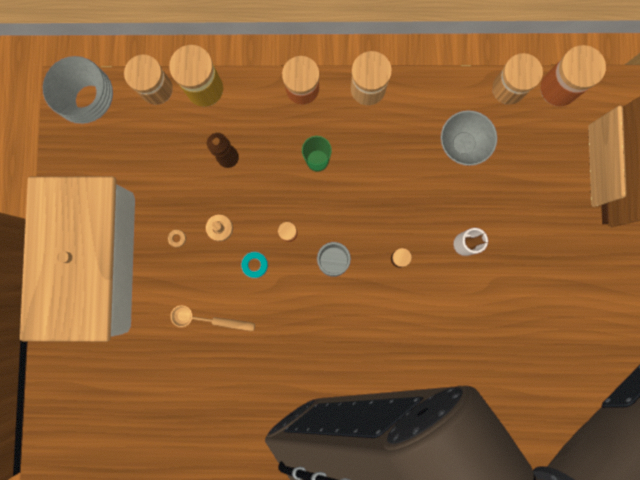

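The scene shows three outer_lid look-alikes: a turquoise ring at (393,261), a small pale ring at (456,331), and a larger pale ring with the knob at (403,303). The last one is meant, since it isn't turquoise, is the larger of the other two, and has the inner lid's knob standing through it. The crop confirms this. The canister with the tamper is at (209,160) and the cup at (320,208).

```bash
cat >> h.py <<'E'
from scipy.optimize import least_squares
def circ(p,rad=None,c0=None):
    c0=p[:,:2].mean(0) if c0 is None else c0
    f=(lambda q:np.hypot(*(p[:,:2]-q).T)-rad)
    s=least_squares(f,c0,loss='soft_l1',f_scale=0.001); return s.x.round(4),np.abs(s.fun).mean().round(4)
def near(W,c,rad,z0,z1):
    p=W.reshape(-1,3); p=p[~np.isnan(p[:,0])]
    return p[(np.hypot(*(p[:,:2]-c).T)<rad)&(p[:,2]>z0)&(p[:,2]<z1)]
def measure(W,cams,which='ctkl',can=(.512,-.287),lid=(.545,.292),zl=0.,cup=(.47,.024)):
    cam=cams
    def side(name,c,R_,z0,z1,rad,start):
        p=near(W,np.array(start),R_,z0,z1)
        if len(p)<8: print(name,'few',len(p)); return
        d=np.array(cam['position'])[:2]-start; d/=np.linalg.norm(d)
        print(name,len(p),*circ(p,rad,np.array(start)-d*0.003))
    return side
E
python3 - <<'E'
from h import *
for cam in ['scene','top']:
    c=r.capture(cam); W=cloud(c); s=measure(W,c); print(cam)
    if cam=='scene':
        for z in (.11,.13,.15,.17): s(f'tamper{z}',0,.045,z-.01,z+.01,.010,(.510,-.286))
        p=near(W,(.51,-.286),.05,.18,.3); print('tamper max z',np.sort(p[:,2])[-8:].round(3), p[p[:,2]>.188].mean(0))
        s('can side',0,.04,.02,.085,.028,(.512,-.287)); s('cup side',0,.05,.02,.09,.037,(.47,.024))
        s('ring side',0,.04,.015,.030,.031,(.545,.292)); s('knob',0,.016,.042,.058,.011,(.545,.292))
    for n,q,R_,z0,z1 in (('can',(.512,-.287),.032,.090,.1),('cup',(.47,.024),.042,.095,.106),('ring',(.545,.292),.035,.028,.037),('knobtop',(.545,.292),.015,.057,.07)):
        p=near(W,np.array(q),R_,z0,z1); h=cv2.minEnclosingCircle((p[:,:2]*1000).astype(np.float32)); print(n,len(p),np.median(p[:,2]).round(4),h)
    p=near(W,np.array((.484,-.15)),.06,.05,.08); print('jarR',p.mean(0) if len(p) else 0)
E
```

```text
scene
tamper0.11 68 [ 0.5073 -0.2881] 0.0014
tamper0.13 64 [ 0.5069 -0.2878] 0.0013
tamper0.15 68 [ 0.507  -0.2883] 0.0012
tamper0.17 69 [ 0.5073 -0.2878] 0.0009
tamper max z [0.193 0.193 0.193 0.194 0.195 0.195 0.196 0.196] [ 0.51190269 -0.28216576  0.19184194]
can side 566 [ 0.5101 -0.2892] 0.0016
cup side 1191 [0.4689 0.0229] 0.0022
ring side 202 [0.5432 0.2911] 0.004
knob 66 [0.5433 0.2908] 0.0008
can 170 0.0946 ((510.7597961425781, -286.18133544921875), 29.819774627685547)
cup 286 0.0996 ((469.217041015625, 21.768003463745117), 39.78862380981445)
ring 518 0.0334 ((545.157470703125, 291.7111511230469), 31.747455596923828)
knobtop 104 0.0622 ((543.3168334960938, 292.04052734375), 12.153976440429688)
jarR [ 0.47806729 -0.12827114  0.06272284]
top
can 179 0.0944 ((511.7915344238281, -287.43572998046875), 28.527923583984375)
cup 217 0.0994 ((468.7745666503906, 23.419933319091797), 36.72154998779297)
ring 356 0.033 ((543.6076049804688, 292.0671081542969), 31.350255966186523)
knobtop 70 0.0616 ((543.9410400390625, 292.24163818359375), 11.051584243774414)
jarR [ 0.47469177 -0.13088756  0.06390382]
```

>>> jog_arm(
  travel=[
    [-0.09,0.06,0],
    [-0.19,0.12,0],
    [-0.29,0.18,0],
    [-0.39,0.24,0],
    [-0.49,0.3,0],
    [-0.58,0.36,0],
    [-0.66,0.41,0],
    [-0.73,0.45,0],
    [-0.776,0.479,0],
    [-0.776,0.479,0],
  ],
  dr=[
    [0,0,0.01],
    [0,0,0.02],
    [0,0,0.03],
    [0,0,0.04],
    [0,0,0.0519],
    [0,0,0.0519],
    [0,0,0.0519],
    [0,0,0.0519],
    [0,0,0.0519],
    [0,0,0.0519],
  ],
  claw=[1,1,1,1,1,1,1,1,1,1],
  newtons=20,
)

```text
time_s: 2.45
tcp_pos: [0.5081, -0.287, 0.2266]
eef_rot: [180.0, 0.0, -179.9]
contact_force: [-0.3, -0.0, -0.5]
gripper_width: 0.0878
gripper_force: 0.0
```

>>> jog_arm(
  travel=[
    [0.002,-0.002,0.04],
    [0.002,-0.002,0.09],
    [0.002,-0.002,0.14],
    [0.002,-0.002,0.171],
    [0.002,-0.002,0.171],
    [0.002,-0.002,0.171],
    [0.002,-0.002,0.171],
    [0.002,-0.002,0.171],
    [0.002,-0.002,0.171],
    [0.002,-0.002,0.171],
  ],
  dr=[
    [0,0,0],
    [0,0,0],
    [0,0,0],
    [0,0,0],
    [0,0,0],
    [0,0,0],
    [0,0,0],
    [0,0,0],
    [0,0,0],
    [0,0,0],
  ],
  claw=[1,1,1,1,1,0.1,0.1,0.1,0.1,0.1],
  newtons=20,
)

```text
time_s: 3.7
tcp_pos: [0.506, -0.2894, 0.1412]
eef_rot: [-180.0, 0.0, 180.0]
contact_force: [-0.5, 0.1, 0.3]
gripper_width: 0.0433
gripper_force: 0.0
```

>>> jog_arm(
  travel=[
    [0,0,0],
    [0,0,0],
    [0,0,0],
    [0,0,0],
    [0,0,0],
    [0,0,-0.03],
    [0,0,-0.09],
    [0,0,-0.16],
    [0,0,-0.23],
    [0,0,-0.29],
  ],
  dr=[
    [0,0,0],
    [0,0,0],
    [0,0,0],
    [0,0,0],
    [0,0,0],
    [0,0,0],
    [0,0,0],
    [0,0,0],
    [0,0,0],
    [0,0,0],
  ],
  claw=[0.1,0.1,0.1,0.1,0.1,0.1,0.1,0.1,0.1,0.1],
  newtons=20,
)

```text
time_s: 4.95
tcp_pos: [0.5059, -0.2895, 0.2886]
eef_rot: [-180.0, 0.1, 180.0]
contact_force: [1.0, 0.1, -2.3]
gripper_width: 0.0197
gripper_force: 20.0
```

>>> jog_arm(
  travel=[
    [0.004,0.03,-0.01],
    [0.012,0.1,-0.01],
    [0.022,0.18,-0.01],
    [0.032,0.26,-0.01],
    [0.042,0.34,-0.01],
    [0.052,0.42,-0.01],
    [0.062,0.5,-0.01],
    [0.07,0.57,-0.01],
    [0.075,0.61,-0.01],
    [0.076,0.625,-0.01],
  ],
  dr=[
    [0,0,0],
    [0,0,0],
    [0,0,0],
    [0,0,0],
    [0,0,0],
    [0,0,0],
    [0,0,0],
    [0,0,0],
    [0,0,0],
    [0,0,0],
  ],
  claw=[0.1,0.1,0.1,0.1,0.1,0.1,0.1,0.1,0.1,0.1],
  newtons=20,
)

```text
time_s: 6.2
tcp_pos: [0.4672, 0.0243, 0.2908]
eef_rot: [180.0, -0.0, -179.9]
contact_force: [-0.4, -0.7, -2.6]
gripper_width: 0.0197
gripper_force: 20.0
```

```bash
python3 - <<'E'
from h import *
c=r.capture('scene'); W=cloud(c); st=r.get_state(); t=np.array(st['tcp_pos']); print(t,st['contact_force'])
save(c,'s2.png',(150,60,470,300),2)
s=measure(W,c)
s('foot',0,.045,.155,.19,.017,(t[0],t[1])); s('handle',0,.035,.225,.27,.010,(t[0],t[1]))
p=near(W,t[:2],.04,.11,.24); print('min z',np.sort(p[:,2])[:8].round(3))
s('can side',0,.04,.02,.085,.028,(.512,-.287)); s('cup side',0,.05,.02,.09,.037,(.47,.024))
E
```

```text
[0.46739885 0.0243544  0.29081251] [-1.06719462  1.57989305 -1.6475164 ]
foot 218 [0.4687 0.0246] 0.0011
handle 202 [0.4687 0.0243] 0.001
min z [0.155 0.156 0.157 0.157 0.157 0.157 0.157 0.157]
can side 629 [ 0.5105 -0.2889] 0.002
cup side 1173 [0.469  0.0228] 0.0022
```

View pics/s2.png

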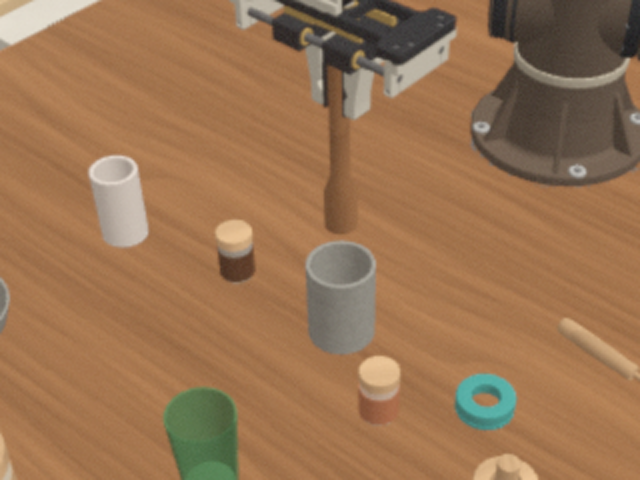

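The tamper hangs upright at (340,150) in the crop, right above the cup at (341,290), and the white canister is still upright at (120,200). Next I'll lower and release it.

>>> jog_arm(
  travel=[
    [0,-0.002,0.05],
    [0,-0.002,0.12],
    [0,-0.002,0.19],
    [0,-0.002,0.25],
    [0,-0.002,0.28],
    [0,-0.002,0.29],
    [0,-0.002,0.2955],
    [0,-0.002,0.2955],
    [0,-0.002,0.2955],
    [0,-0.002,0.2955],
  ],
  dr=[
    [0,0,0],
    [0,0,0],
    [0,0,0],
    [0,0,0],
    [0,0,0],
    [0,0,0],
    [0,0,0],
    [0,0,0],
    [0,0,0],
    [0,0,0],
  ],
  claw=[0.1,0.1,0.1,0.1,0.1,0.1,0.1,0.1,0.1,0.1],
  newtons=20,
)

```text
time_s: 7.5
tcp_pos: [0.4683, 0.0222, 0.1438]
eef_rot: [180.0, 0.0, 180.0]
contact_force: [-0.3, -0.2, -1.6]
gripper_width: 0.0194
gripper_force: 20.0
```

>>> jog_arm(
  travel=[
    [0,0,0.002],
    [0,0,0.0025],
    [0,0,0.0025],
    [0,0,0.0025],
    [0,0,0.0025],
    [0,0,0.0025],
    [0,0,0.0025],
    [0,0,0.0025],
    [0,0,0.0025],
    [0,0,0.0025],
  ],
  dr=[
    [0,0,0],
    [0,0,0],
    [0,0,0],
    [0,0,0],
    [0,0,0],
    [0,0,0],
    [0,0,0],
    [0,0,0],
    [0,0,0],
    [0,0,0],
  ],
  claw=[0.1,0.1,0.3,0.5,0.55,0.55,0.55,0.55,0.55,0.55],
  newtons=20,
)

```text
time_s: 8.75
tcp_pos: [0.468, 0.0221, 0.1421]
eef_rot: [180.0, 0.0, 180.0]
contact_force: [0.1, 0.6, 0.2]
gripper_width: 0.0481
gripper_force: 0.0
```

>>> jog_arm(
  travel=[
    [0,0,-0.03],
    [0,0,-0.08],
    [0,0,-0.14],
    [0,0.0,-0.2],
    [-0.01,0.06,-0.23],
    [-0.04,0.16,-0.23],
    [-0.07,0.27,-0.23],
    [-0.1,0.39,-0.23],
    [-0.13,0.49,-0.2],
    [-0.15,0.54,-0.15],
  ],
  dr=[
    [0,0,0],
    [0,0,0],
    [0,0,0],
    [0,0,0],
    [0,0,0],
    [0,0,0],
    [0,0,0],
    [0,0,0],
    [0,0,0],
    [0,0,0],
  ],
  claw=[0.55,0.55,0.55,0.55,0.55,0.55,0.55,0.55,0.55,0.55],
  newtons=20,
)

```text
time_s: 10.0
tcp_pos: [0.5438, 0.295, 0.2168]
eef_rot: [179.9, 0.1, -179.9]
contact_force: [-0.4, -0.2, -1.5]
gripper_width: 0.0482
gripper_force: 0.0
```

```bash
python3 - <<'E'
from h import *
c=r.capture('scene'); W=cloud(c); st=r.get_state(); print(st['tcp_pos'],st['eef_rot'],st['time_s'],st['contact_force'])
save(c,'s3.png',(150,60,470,330),2)
s=measure(W,c)
for z in (.12,.15,.18): s('handle',0,.04,z-.01,z+.01,.010,(.469,.023))
p=near(W,(.469,.023),.045,.11,.24); print('max z',np.sort(p[:,2])[-8:].round(3))
s('knob',0,.016,.042,.058,.011,(.5437,.2917))
s('can side',0,.04,.02,.085,.028,(.512,-.287)); s('cup side',0,.05,.02,.09,.037,(.47,.024))
E
```

```text
[0.54309443 0.29570462 0.21193869] [-179.88018075   -0.19578986 -179.92589855] 10.05 [ 1.50794223  0.74116379 -2.7712662 ]
handle 72 [0.4695 0.0222] 0.0009
handle 78 [0.4696 0.0221] 0.0011
handle 79 [0.47   0.0225] 0.0009
max z [0.195 0.195 0.196 0.196 0.197 0.197 0.198 0.198]
knob 68 [0.5435 0.2913] 0.0007
can side 624 [ 0.5106 -0.2888] 0.002
cup side 1048 [0.4683 0.0223] 0.0027
```

View pics/s3.png

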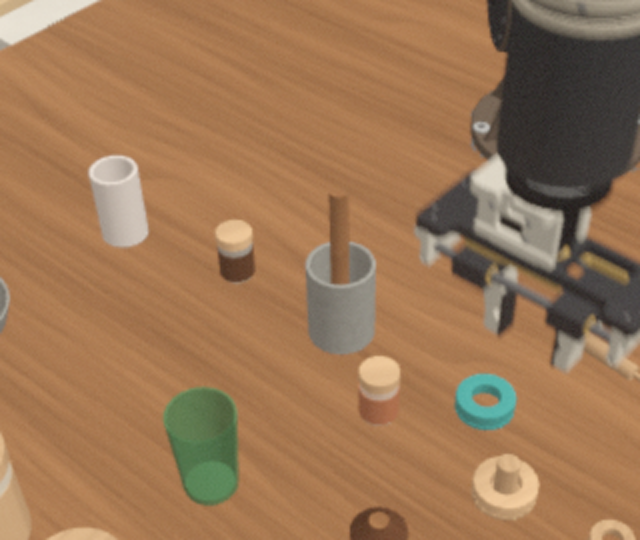

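The tamper stands upright in the cup at (341,270), let go. The nested lids are undisturbed at (505,487). Next I'll grasp the knob.

>>> jog_arm(
  travel=[
    [0,-0.002,0.08],
    [0,-0.002,0.16],
    [0,-0.002,0.24],
    [0,-0.002,0.31],
    [0,-0.002,0.345],
    [0,-0.002,0.358],
    [0,-0.002,0.358],
    [0,-0.002,0.358],
    [0,-0.002,0.358],
    [0,-0.002,0.358],
  ],
  dr=[
    [0,0,0],
    [0,0,0],
    [0,0,0],
    [0,0,0],
    [0,0,0],
    [0,0,0],
    [0,0,0],
    [0,0,0],
    [0,0,0],
    [0,0,0],
  ],
  claw=[0.55,0.55,0.55,0.55,0.55,0.55,0.55,0.55,0.55,0.55],
  newtons=25,
)

```text
time_s: 11.3
tcp_pos: [0.5433, 0.2913, 0.0387]
eef_rot: [180.0, 0.0, 180.0]
contact_force: [0.9, 0.3, 0.3]
gripper_width: 0.0483
gripper_force: 0.0
```

>>> jog_arm(
  travel=[
    [0,0,0.002],
    [0,0,0.002],
    [0,0,0.002],
    [0,0,0.002],
    [0,0,0.002],
    [0,0,-0.01],
    [0,0,-0.04],
    [0,0,-0.08],
    [0,0,-0.13],
    [0,0,-0.18],
  ],
  dr=[
    [0,0,0],
    [0,0,0],
    [0,0,0],
    [0,0,0],
    [0,0,0],
    [0,0,0],
    [0,0,0],
    [0,0,0],
    [0,0,0],
    [0,0,0],
  ],
  claw=[0.1,0.1,0.1,0.1,0.1,0.1,0.1,0.1,0.1,0.1],
  newtons=25,
)

```text
time_s: 12.55
tcp_pos: [0.5432, 0.2911, 0.13]
eef_rot: [180.0, 0.0, 180.0]
contact_force: [0.7, 0.8, -1.4]
gripper_width: 0.0213
gripper_force: 25.0
```

>>> jog_arm(
  travel=[
    [0,0,-0.06],
    [0,0,-0.13],
    [0,-0.01,-0.2],
    [-0.01,-0.05,-0.24],
    [-0.02,-0.11,-0.25],
    [-0.03,-0.18,-0.25],
    [-0.04,-0.25,-0.25],
    [-0.04,-0.32,-0.25],
    [-0.04,-0.39,-0.25],
    [-0.04,-0.46,-0.25],
  ],
  dr=[
    [0,0,0],
    [0,0,0],
    [0,0,0],
    [0,0,0],
    [0,0,0],
    [0,0,0],
    [0,0,0],
    [0,0,0],
    [0,0,0],
    [0,0,0],
  ],
  claw=[0.1,0.1,0.1,0.1,0.1,0.1,0.1,0.1,0.1,0.1],
  newtons=25,
)

```text
time_s: 13.8
tcp_pos: [0.5627, 0.0598, 0.2543]
eef_rot: [180.0, 0.1, 180.0]
contact_force: [0.5, 1.0, -2.0]
gripper_width: 0.0215
gripper_force: 25.0
```

>>> jog_arm(
  travel=[
    [0,-0.07,0],
    [0,-0.15,0],
    [0.01,-0.23,0],
    [0.02,-0.31,0],
    [0.04,-0.39,0],
    [0.06,-0.47,0],
    [0.08,-0.55,0.02],
    [0.094,-0.62,0.06],
    [0.102,-0.675,0.1],
    [0.104,-0.698,0.13],
  ],
  dr=[
    [0,0,0],
    [0,0,0],
    [0,0,0],
    [0,0,0],
    [0,0,0],
    [0,0,0],
    [0,0,0],
    [0,0,0],
    [0,0,0],
    [0,0,0],
  ],
  claw=[0.1,0.1,0.1,0.1,0.1,0.1,0.1,0.1,0.1,0.1],
  newtons=25,
)

```text
time_s: 15.05
tcp_pos: [0.5102, -0.2892, 0.1881]
eef_rot: [-180.0, 0.0, 179.9]
contact_force: [0.1, 0.1, -1.8]
gripper_width: 0.0215
gripper_force: 25.0
```

```bash
python3 - <<'E'
from h import *
for cam in ['scene','scene','top']:
    c=r.capture(cam); W=cloud(c); st=r.get_state(); t=np.array(st['tcp_pos']); print(t,st['time_s'],st['contact_force'])
    s=measure(W,c)
    if cam=='scene':
        zb=t[2]-.0377
        s('ring side',0,.045,zb+.015,zb+.029,.031,t[:2]); s('can side',0,.04,.02,.085,.028,(.511,-.288))
        p=near(W,t[:2],.04,.1,zb+.03); print('low z',np.sort(p[:,2])[:5].round(3))
        save(c,'s4.png',(120,60,280,220),4)
    else:
        p=near(W,(.511,-.288),.04,.1,.22); print('top sees',len(p))
E
```

```text
[ 0.50954387 -0.2891522   0.185929  ] 15.1 [ 0.4957593   0.81595554 -3.18510746]
ring side 123 [ 0.5088 -0.2887] 0.0011
can side 633 [ 0.5106 -0.2887] 0.0019
low z [0.152 0.153 0.153 0.153 0.154]
[ 0.50981974 -0.28832235  0.18682687] 15.15 [-0.42915771 -0.09735358 -1.77664489]
ring side 152 [ 0.5082 -0.2886] 0.0014
can side 630 [ 0.5106 -0.2888] 0.0019
low z [0.1   0.149 0.152 0.152 0.153]
[ 0.51053632 -0.28793994  0.18792711] 15.2 [-0.39255203  0.25117028 -1.98027171]
top sees 41
```

View pics/s4.png

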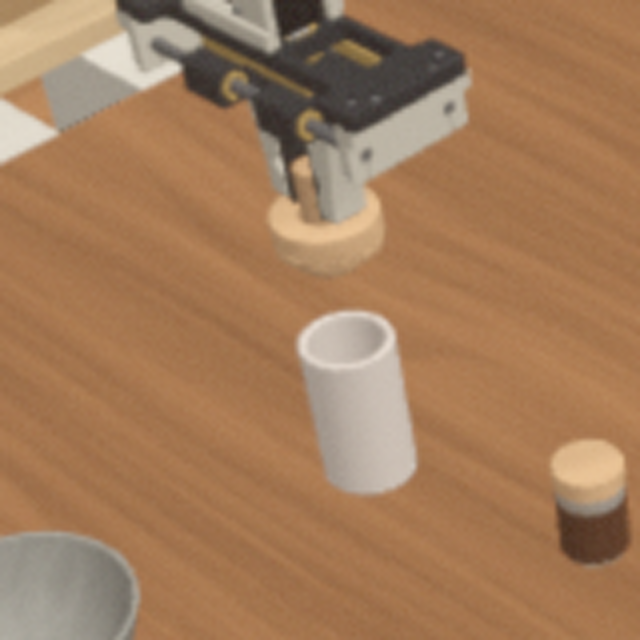

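The lids hang level above the canister (crop: ring at (327,228), mouth at (348,340)), and the alignment is within 1 mm. Next I'll lower them gently.

>>> jog_arm(
  travel=[
    [-0.001,0,0.02],
    [-0.001,0,0.05],
    [-0.001,0,0.08],
    [-0.001,0,0.1],
    [-0.001,0,0.108],
    [-0.001,0,0.113],
    [-0.001,0,0.118],
    [-0.001,0,0.123],
    [-0.001,0,0.127],
    [-0.001,0,0.13],
  ],
  dr=[
    [0,0,0],
    [0,0,0],
    [0,0,0],
    [0,0,0],
    [0,0,0],
    [0,0,0],
    [0,0,0],
    [0,0,0],
    [0,0,0],
    [0,0,0],
  ],
  claw=[0.1,0.1,0.1,0.1,0.1,0.1,0.1,0.1,0.1,0.1],
  newtons=25,
)

```text
time_s: 16.45
tcp_pos: [0.5114, -0.2879, 0.123]
eef_rot: [-180.0, 0.0, 180.0]
contact_force: [-0.3, -0.8, -2.0]
gripper_width: 0.0214
gripper_force: 25.0
```

>>> jog_arm(
  travel=[
    [0,0,0.001],
    [0,0,0.002],
    [0,0,0.003],
    [0,0,0.004],
    [0,0,0.005],
    [0,0,0.005],
    [0,0,0.005],
    [0,0,0.005],
    [0,0,0.005],
    [0,0,0.005],
  ],
  dr=[
    [0,0,0],
    [0,0,0],
    [0,0,0],
    [0,0,0],
    [0,0,0],
    [0,0,0],
    [0,0,0],
    [0,0,0],
    [0,0,0],
    [0,0,0],
  ],
  claw=[0.1,0.1,0.1,0.1,0.1,0.1,0.1,0.1,0.1,0.1],
  newtons=25,
)

```text
time_s: 17.7
tcp_pos: [0.5114, -0.2879, 0.1206]
eef_rot: [180.0, -0.0, 180.0]
contact_force: [-0.6, -0.4, -1.8]
gripper_width: 0.0214
gripper_force: 25.0
```

>>> jog_arm(
  travel=[
    [0,0,0.001],
    [0,0,0.002],
    [0,0,0.002],
    [0,0,0.002],
    [0,0,0.002],
    [0,0,0.002],
    [0,0,0.002],
    [0,0,0.002],
    [0,0,0.002],
    [0,0,0.002],
  ],
  dr=[
    [0,0,0],
    [0,0,0],
    [0,0,0],
    [0,0,0],
    [0,0,0],
    [0,0,0],
    [0,0,0],
    [0,0,0],
    [0,0,0],
    [0,0,0],
  ],
  claw=[0.1,0.1,0.1,0.1,0.1,0.1,0.1,0.1,0.1,0.1],
  newtons=15,
)

```text
time_s: 18.95
tcp_pos: [0.5117, -0.288, 0.1199]
eef_rot: [-180.0, 0.0, 180.0]
contact_force: [-2.1, 1.1, 4.5]
gripper_width: 0.0214
gripper_force: 15.0
```

>>> jog_arm(
  travel=[
    [0,0,0.0],
    [0,0,0.0],
    [0,0,0.0],
    [0,0,0.0],
    [0,0,0.0],
    [0,0,0.0],
    [0,0,-0.03],
    [0,0,-0.08],
    [0,0,-0.13],
    [0,0,-0.18],
  ],
  dr=[
    [0,0,0],
    [0,0,0],
    [0,0,0],
    [0,0,0],
    [0,0,0],
    [0,0,0],
    [0,0,0],
    [0,0,0],
    [0,0,0],
    [0,0,0],
  ],
  claw=[0.3,0.4,0.5,0.5,0.5,0.5,0.6,0.8,1,1],
  newtons=15,
)

```text
time_s: 20.2
tcp_pos: [0.5116, -0.288, 0.2117]
eef_rot: [-180.0, 0.1, 180.0]
contact_force: [-0.2, -1.2, -0.3]
gripper_width: 0.0772
gripper_force: 0.0
```

```bash
python3 - <<'E'
from h import *
for cam in ['scene','scene']:
    c=r.capture(cam); W=cloud(c); st=r.get_state(); t=np.array(st['tcp_pos']); print(t,st['time_s'],st['contact_force'],st['gripper_width'])
    s=measure(W,c)
    s('ring side',0,.045,.099,.112,.031,(.511,-.288)); s('can side',0,.04,.02,.085,.028,(.511,-.288)); s('knob',0,.016,.124,.141,.011,(.511,-.288))
    p=near(W,(.511,-.288),.035,.105,.121); q=p[np.hypot(*(p[:,:2]-(.511,-.288)).T)>.017]; print('ring top',np.percentile(q[:,2],[50,80,95]).round(4))
    p=near(W,(.511,-.288),.015,.125,.16); print('knob top',np.percentile(p[:,2],[90,97]).round(4))
    u=q[q[:,2]>.113]; A=np.c_[u[:,:2]-(.511,-.288),np.ones(len(u))]; print('slope',np.linalg.lstsq(A,u[:,2],rcond=None)[0].round(3),len(u))
save(c,'s5.png',(120,60,280,220),4)
E
```

```text
[ 0.51308062 -0.28881322  0.21544578] 20.25 [ 2.06189534 -0.65464392  3.81425987] 0.08116837358729079
ring side 133 [ 0.5102 -0.2875] 0.0022
can side 517 [ 0.5102 -0.2893] 0.0013
knob 60 [ 0.5119 -0.2881] 0.0012
ring top [0.1159 0.1177 0.1193]
knob top [0.1469 0.1486]
slope [-0.012 -0.01   0.117] 226
[ 0.51314188 -0.28865585  0.21398718] 20.3 [ 0.64973927 -0.07069448 -0.0949397 ] 0.08455895481554394
ring side 130 [ 0.5103 -0.2874] 0.0024
can side 520 [ 0.5101 -0.2894] 0.0013
knob 59 [ 0.5109 -0.2884] 0.0011
ring top [0.116  0.1178 0.1189]
knob top [0.1468 0.1478]
slope [-0.002 -0.011  0.117] 234
```

View pics/s5.png

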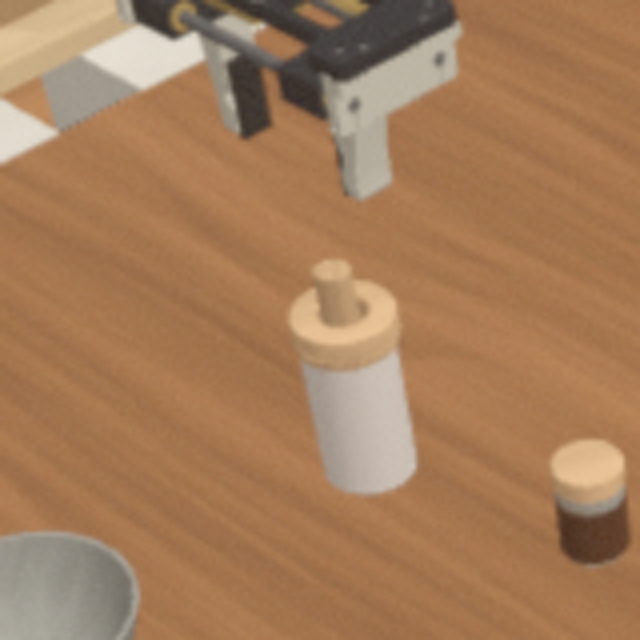

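The lids sit level on the canister, with the ring at (345,325) and the knob upright at (333,285). The ring top at 116 mm confirms they are fully home. Next I'll go down over the ring's rim.

>>> jog_arm(
  travel=[
    [0,0,0.03],
    [0,0,0.08],
    [0,0,0.13],
    [0,0,0.17],
    [0,0,0.2],
    [0,0,0.22],
    [0,0,0.23],
    [0,0,0.232],
    [0,0,0.232],
    [0,0,0.232],
  ],
  dr=[
    [0,0,0],
    [0,0,0],
    [0,0,0],
    [0,0,0],
    [0,0,0],
    [0,0,0],
    [0,0,0],
    [0,0,0],
    [0,0,0],
    [0,0,0],
  ],
  claw=[1,1,1,1,1,1,1,1,1,1],
  newtons=8,
)

```text
time_s: 21.55
tcp_pos: [0.5118, -0.288, 0.0941]
eef_rot: [-180.0, 0.1, 180.0]
contact_force: [1.0, 0.4, 0.3]
gripper_width: 0.0876
gripper_force: 0.0
```

>>> jog_arm(
  travel=[
    [0,0,0],
    [0,0,0],
    [0,0,0],
    [0,0,0],
    [0,0,0],
    [0,0,0],
    [0,0,0],
    [0,0,0],
    [0,0,0],
    [0,0,0],
  ],
  dr=[
    [0,0,0],
    [0,0,0],
    [0,0,0],
    [0,0,0],
    [0,0,0],
    [0,0,0],
    [0,0,0],
    [0,0,0],
    [0,0,0],
    [0,0,0],
  ],
  claw=[0.95,0.9,0.85,0.8,0.75,0.72,0.7,0.65,0.6,0.6],
  newtons=8,
)

```text
time_s: 22.8
tcp_pos: [0.5114, -0.2879, 0.0936]
eef_rot: [180.0, 0.0, 180.0]
contact_force: [0.5, 0.9, -0.2]
gripper_width: 0.0628
gripper_force: 8.0
```

>>> jog_arm(
  travel=[
    [0,0,0],
    [0,0,0],
    [0,0,-0.002],
    [0,0,-0.006],
    [0,0,-0.014],
    [0,0,-0.024],
    [0,0,-0.036],
    [0,0,-0.048],
    [0,0,-0.06],
    [0,0,-0.072],
  ],
  dr=[
    [0,0,0],
    [0,0,0],
    [0,0,0],
    [0,0,0],
    [0,0,0],
    [0,0,0],
    [0,0,0],
    [0,0,0],
    [0,0,0],
    [0,0,0],
  ],
  claw=[0.6,0.6,0.6,0.6,0.6,0.6,0.6,0.6,0.6,0.6],
  newtons=12,
)

```text
time_s: 24.05
tcp_pos: [0.5115, -0.2879, 0.13]
eef_rot: [-180.0, 0.0, 180.0]
contact_force: [0.3, -0.5, -1.1]
gripper_width: 0.0627
gripper_force: 12.0
```

>>> jog_arm(
  travel=[
    [0,0,-0.01],
    [0,0,-0.022],
    [0,0,-0.036],
    [0,0,-0.05],
    [0,0,-0.064],
    [0,0,-0.078],
    [0,0,-0.09],
    [0,0,-0.098],
    [0,0,-0.1],
    [0,0,-0.1],
  ],
  dr=[
    [0,0,0],
    [0,0,0],
    [0,0,0],
    [0,0,0],
    [0,0,0],
    [0,0,0],
    [0,0,0],
    [0,0,0],
    [0,0,0],
    [0,0,0],
  ],
  claw=[0.6,0.6,0.6,0.6,0.6,0.6,0.6,0.6,0.6,0.6],
  newtons=12,
)

```text
time_s: 25.3
tcp_pos: [0.5114, -0.2878, 0.1794]
eef_rot: [180.0, -0.0, 180.0]
contact_force: [1.0, -0.1, -0.6]
gripper_width: 0.0624
gripper_force: 12.0
```

```bash
python3 - <<'E'
from h import *
c=r.capture('scene'); W=cloud(c); st=r.get_state(); t=np.array(st['tcp_pos']); print(t,st['time_s'],st['contact_force'],st['gripper_width'],st['gripper_force'])
s=measure(W,c); s('knob',0,.016,.112,.141,.011,(.511,-.288)); s('can side',0,.04,.02,.085,.028,(.511,-.288))
p=near(W,(.511,-.288),.015,.11,.155); print('knob top',np.percentile(p[:,2],[90,97]).round(4))
p=near(W,(.511,-.288),.035,.155,.26); print('ring low z',np.percentile(p[:,2],[1,5]).round(4))
s('tamper',0,.04,.14,.17,.010,(.469,.022))
save(c,'s6.png',(120,40,380,240),3)
E
```

```text
[ 0.51132269 -0.28783146  0.1793166 ] 25.35 [ 0.18089973  0.44952128 -1.33574907] 0.06255456422545484 11.999905854463577
knob 103 [ 0.5114 -0.2884] 0.0011
can side 513 [ 0.5103 -0.2892] 0.0013
knob top [0.146  0.1472]
ring low z [0.1833 0.1863]
tamper 110 [0.4698 0.0222] 0.001
```

View pics/s6.png

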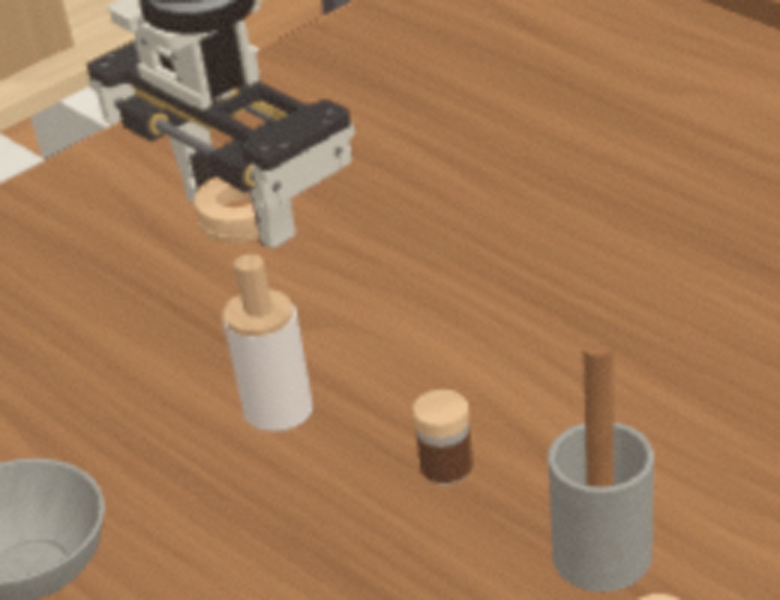

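The outer lid is held level at (232,208), clear of the knob at (250,270). The inner lid is seated on the canister at (260,310) and the tamper stands in the cup at (598,420). I'm handing in.

```bash
python3 -c "
from plant import r
print(r.close_job())"
```

```text
the job is handed in; nothing more can be done
None
```

The job is handed in (no verdict came back): the tamper stands in the cup, the inner lid is home on the canister, and the outer lid is held level about 37 mm above the knob.

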